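Shim the lounger model up to its height mark

TASK

Pick up the tall green wedge by its grip block, set it flat on the bench thin end towards the free edge of the lounger model's hinged black board, and slide it in under the middle of that edge until the board has risen so that its red pointer stands level with the middle of the yellow band on the white post. Let go and leave the board resting on the wedge; do not disturb the low orange wedge.

Things in the scene. Friction and masses are not known exactly. Their poses are not given: they have to be found in the camera images.
- green_wedge: Green wedge, 36 mm wide, 0.22 kg, flat on the bench. Grip block (34 long x 36 wide x 75 high) at the thick end; from it a straight ramp falls from 42 mm thick (16 mm from the origin) to 4 mm at the thin end (136 mm from the origin). Origin: underside, below the grip block's middle. x to the thin end, y across, z up. Grip it across its width, high on the block.
- board: Black hinged board (245 x 120 x 12 mm, 0.55 kg), level at rest; lifts freely, falls by gravity. Origin: centre of the round bar (12 mm thick, 120 long) under its free edge, 20 mm above the bench at rest (gap below: 14 mm). x: from free edge to the hinge 245 mm away, the way the wedge slides in; y along the bar; z up. A red pointer sticks out at the bar's height at its -y end.
- mark (a point): Middle of the yellow band (12 mm high) on the white post (12 mm square, 85 high) beside the board's edge, at y = -86 mm in the board's axes: the height where pointer and bar centre must come, 10 to 18 mm above rest. z is up. Two rubber feet (10 mm thick) below the bar's ends at y = -55 and 55 leave 100 mm open. Backrest and roll rise 110 mm above the bar, from 80 mm behind the edge.
- orange_wedge: Orange wedge, to be left alone: same plan, origin and axes as the green one but low (ramp 15 mm, grip block 50 mm high), too thin to reach the mark. It lies beside the green one; either may be nearer to the robot. A wood block, a screwdriver and a yellow tape roll lie farther out (x over 0.74), out of the way.
Not all that is in view belongs to the job. Several things have the shape of the green_wedge; the one meant has the colours described above.

How it is judged (in metres and radians):
On the way:
1. the green wedge lies flat on the bench with its thin end under the board's free edge while the pointer is still below the band (x of green_wedge in the frame of board between -0.133 and -0.03 m and y of green_wedge in the frame of board between -0.04 and 0.04 m and angle between green_wedge's own z axis and vertical below 0.17 rad and height (world z) of green_wedge below 0.012 m and z of board in the frame of mark below -0.0065 m), for 0.1 s.
At the end, for the whole second after the job is handed in: The board rests on the green wedge, pointer within 6 mm in height of the yellow band's middle. The wedge lies flat, points in along the board within 20 degrees, grip block outside, within 40 mm sideways of the edge's middle; all at rest (z of board in the frame of mark between -0.006 and 0.006 m and contact force between green_wedge and board above 0.3 N and x of green_wedge in the frame of board below -0.02 m and y of green_wedge in the frame of board between -0.04 and 0.04 m and angle between the x axis of green_wedge and the x axis of board, either way round below 0.35 rad and angle between green_wedge's own z axis and vertical below 0.1 rad and linear speed of each of green_wedge, board below 0.02 m/s); the robot touches nothing.
It fails at once if the orange wedge is moved by more than 25 mm (distance of orange_wedge from where it was at the start of the episode above 0.025 m).
It also fails if it takes over 45 s, if anything falls off the work surface, if the arm or the gripper's body presses on something with over 40 N, if the wrist force passes 120 N, or if a joint passes its speed limit or range.

ROBOT

A 6-joint arm with a two-finger parallel gripper is mounted at the origin on the work surface. World frame = base frame: x ahead of the robot, y to its left, z up, the work surface at z = 0. Lengths are in mm, angles in rad, forces in N, time in s.
With the tool pointing down it reaches from about 300 to 775 mm from the base axis. Payload 14.6 kg.
Tool frame: the origin (TCP) lies between the finger pads; the fingertips stand 25 mm ahead of it and the grasp point (between the pads) lies 6 mm ahead of it; z points along the fingers, y is the line along which they close (so a half turn about z gives the same grasp; the last joint's range is limited). The gripper opens to 94 mm and grips with 3 to 60 N. Pads are 16 mm wide; open, the fingers measure 119 mm over their backs; the gripper's body (75 mm by 177 mm) begins 78 mm behind the grasp point.
Start: joints at [1.211, 0.3, 1.521, -0, 1.321, -0.067], TCP at [158.746, 526.582, 230.446] pointing down, gripper open.
Joint ranges: [-3.03, 3.03], [-0.79, 2.21], [0.23, 2.52], [-1.04, 4.18], [0, 3.07], [-2.55, 2.55]. Speed limits (rad/s): [2.22, 2.22, 2.57, 3.14, 3.14, 3.14].

INTERFACE

Orientations are given as [roll, pitch, yaw] about the fixed x, y, z axes, in that order (R = Rz(yaw) Ry(pitch) Rx(roll)).
In Python, from cell import manip gives the robot as it stands. The module is installed in compiled form; this text tells all that it offers.
- The arm moves only by the tool step_arm, never from a script. Its argument "series" is one flat list of numbers, 5 for each row, row after row: the shift along the world's x, y, z in mm, then the turn about the world's z in rad, then the closure, from 0 (fully open) to 1 (shut). In form: [dx, dy, dz, spin, jaw, dx, dy, dz, spin, jaw, ...]. A call has 1 to 20 rows; each row shifts and turns the commanded pose from where the row before left it; what a row does not reach is not made up. A row lasts 1/8 s, in which the tool goes at most 62.5 mm and 10.7 degrees, less where a joint would pass 70% of its speed; a pose out of reach is approached as far as the arm can. A call is refused whole if a number of a shift passes 62.5 or a number of a turn 0.188, either way. A call with a gripper value outside its range is refused whole. The fingers move at their own pace and stop on an object; "squeeze" is the grip in N (left out, the last holds). Time passes only in rows, so rows that do not move let the fingers close. It gives the time, the measured TCP pose, the force, the opening and the grip force at its end, in the units of the state.
- manip.read_state(): the state, without advancing time (a new reading comes with each control period).
- manip.camera(name): name is "scene" or "top" or "wrist"; returns (picture, depth): 420x560x3 uint8, blue, green, red; 420x560 float32, mm along the optical axis (not along the pixel's ray), 0 where there is no reading.
- manip.camera_info(name): a dict with "fovy" (degrees; the focal length in pixels is half the picture's height over the tangent of half this angle, whatever the lens; pixels are square), "cx", "cy" (the principal point, pixels), "k1" (the pictures are not rectified: a ray, as slopes to the right and down, at radius r is drawn at 1 + k1 r^2 times it, then the intrinsics apply), "eye" and "orientation" of the camera in the world. Camera axes: x right, y down, z forward; pixel columns grow to the right and rows downward; lengths in mm; the calibration is good to about 2 mm. A picture is of the moment at which its call begins: read the wrist's pose just before it. camera_info takes no time and is no camera call; for the wrist camera it gives the pose at the moment of the call.
- manip.sign_off(): hands the job in; it is judged then, once.
The state is a dict: "clock": time; "joints": joint angles; "qd": joint speeds; "effort": joint torques, N m; "eef_pos": TCP position; "eef_rot": TCP orientation; "wrist_force": force on the tool from outside, world axes, zero at the start; "moment": the same for the moment, N m; "finger_gap": finger opening in mm; "finger_force": force on a finger pad.
Only numpy, scipy, OpenCV 4.12 (cv2) and the standard library are available. Lean on these libraries where they do the work, as an engineer would, in place of code of your own. Each camera call takes 0.05 s, during which the arm holds its last target. There are 200 camera calls.

## Working session

There is one attempt and no reset: what is moved stays moved. The work goes in short steps, Python scripts to look and compute and a tool call to move; the robot and the scene stay as the last step left them, time stands still between calls to the robot, and variables do not carry over. Pictures are saved under pics/ and viewed, at most 10 in all, crops included, and the job is handed in when it is done.

Besides the shell and the picture viewer there is one more tool, called after "Request:" by a JSON object that holds its "api" and its "payload", one argument or row to a line. step_arm: Moves the arm, as the interface text tells. Its arguments: {"type":"object","properties":{"series":{"type":"array"},"squeeze":{"type":"number"}},"required":["series"]}

```bash
mkdir -p pics; cat > h.py <<'E'
import numpy as np, cv2
from cell import manip
from scipy.spatial.transform import Rotation as R
def K(i):
    f=210/np.tan(np.radians(i["fovy"])/2); return f
def Rm(i):
    o=np.array(i["orientation"],float)
    return o if o.shape==(3,3) else R.from_euler('xyz',o).as_matrix()
def rays(i,uv):
    f=K(i); uv=np.atleast_2d(np.asarray(uv,float)); d=(uv-[i["cx"],i["cy"]])/f
    s=d.copy()
    for _ in range(8): s=d/(1+i["k1"]*(s**2).sum(1,keepdims=True))
    return np.c_[s,np.ones(len(s))]
def cast(i,uv,z):
    d=rays(i,uv)@Rm(i).T; e=np.array(i["eye"],float)
    return e+d*((z-e[2])/d[:,2])[:,None]
def pts(i,uv,dep):
    uv=np.atleast_2d(uv); return np.array(i["eye"])+(rays(i,uv)*dep[uv[:,1],uv[:,0]][:,None])@Rm(i).T
E
python3 - <<'E'
from h import *
for n in("scene","top"):
    i=manip.camera_info(n); print(n,i); p,d=manip.camera(n); cv2.imwrite(f"pics/{n}0.png",p); np.savez(f"{n}0",p=p,d=d)
print(manip.read_state())
E
```

```text
scene {'fovy': 47.64246651769046, 'cx': 274.9155892456375, 'cy': 206.9646299739111, 'k1': 0.009147529532173673, 'eye': array([1239.97840048, -649.08517805,  712.99564639]), 'orientation': array([-2.23064024e+00,  1.15153610e-03,  9.93670478e-01])}
top {'fovy': 45.542544651293795, 'cx': 280.3641945447708, 'cy': 208.4451764777486, 'k1': -0.02350378592842914, 'eye': array([ 221.87388942, -220.05495648, 1430.29284922]), 'orientation': array([-2.94062351e+00, -1.66232797e-03, -1.53158017e+00])}
{'clock': 0.1, 'joints': array([ 1.21141907e+00,  3.00394347e-01,  1.52150322e+00,  4.42107307e-05,
        1.32071313e+00, -6.65734669e-02]), 'qd': array([ 0.00103067, -0.00137095, -0.00109993, -0.00162   ,  0.00053405,
       -0.00241022]), 'effort': array([-8.25647967e-04, -5.32648015e+01, -3.53282154e+01,  7.08593731e-02,
        2.36415508e-02, -2.85292651e-05]), 'eef_pos': array([158.65670575, 526.40364274, 229.96135791]), 'eef_rot': array([-3.14057971e+00, -1.10454213e-04,  2.84877784e+00]), 'wrist_force': array([ 0.33775005, -0.65786995, -0.71697152]), 'moment': array([0.01290628, 0.04253512, 0.01335057]), 'finger_force': 0.0, 'finger_gap': 93.65183110870517}
```

View pics/scene0.png

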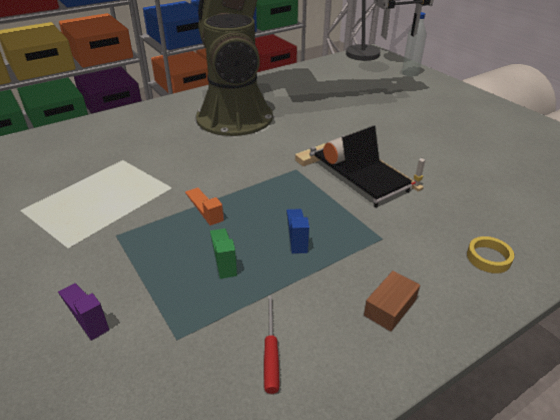

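View pics/top0.png

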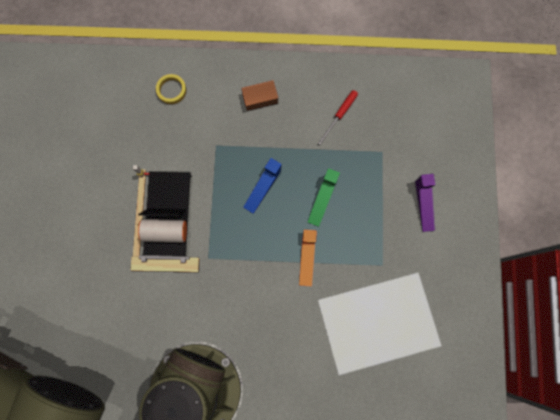

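The top view shows the following candidates:
- **Green wedge:** (324,197) in top, (224,252) in scene. This is the tall green one, so I choose it.
- **Blue lookalike:** (262,186).
- **Purple lookalike:** (427,203).
- **Orange low wedge:** (307,257).

The board is at (165,205). Its free edge is at row ~172, facing away from the robot, with the post at (137,170).

```bash
python3 - <<'E'
from h import *
D={n:np.load(f"{n}0.npz") for n in("scene","top")}
it=manip.camera_info("top"); isc=manip.camera_info("scene")
p,d=D["top"]["p"],D["top"]["d"]; hsv=cv2.cvtColor(p,cv2.COLOR_BGR2HSV)
def rep(name,m,d,i):
    n,l,s,c=cv2.connectedComponentsWithStats(m.astype(np.uint8))
    k=1+np.argmax(s[1:,4]); v,u=np.where(l==k); P=pts(i,np.c_[u,v],d)
    print(name,s[k],P.min(0).round(),P.max(0).round()); return P
for name,h0,h1 in(("green",50,75),("orange",5,14)):
    for n,i in(("top",it),("scene",isc)):
        q=D[n]["p"];dd=D[n]["d"];h=cv2.cvtColor(q,cv2.COLOR_BGR2HSV)
        m=(h[...,0]>=h0)&(h[...,0]<=h1)&(h[...,1]>120)&(h[...,2]>50)
        if n=="top": m[:150]=0;m[300:]=0;m[:,:200]=0;m[:,400:]=0
        else: m[:180]=0;m[290:]=0;m[:,:180]=0;m[:,330:]=0
        P=rep(name+n,m,dd,i)
        hi=P[P[:,2]>(60 if name=="green" else 40)]; lo=P[P[:,2]<45]
        print(" block",len(hi),np.median(hi,0).round(1)," all",P.mean(0).round(1), " extents hi",hi.min(0).round(),hi.max(0).round())
        r=cv2.minAreaRect(P[:,:2].astype(np.float32)); print(r)
for n in D:
    h=cv2.cvtColor(D[n]["p"],cv2.COLOR_BGR2HSV);v=D[n]["p"]
    m=(v.max(2)<40)
    if n=="top": m[:160]=0;m[265:]=0;m[:,:130]=0;m[:,205:]=0;i=it
    else: m[:120]=0;m[210:]=0;m[:,:310]=0;m[:,430:]=0;i=isc
    P=rep("black"+n,m,D[n]["d"],i)
    low=P[(P[:,2]<40)&(P[:,2]>18)]; print(len(low),np.median(low,0)); print(cv2.minAreaRect(low[:,:2].astype(np.float32)))
cv2.imwrite("pics/crop.png",np.hstack([cv2.resize(D["scene"]["p"][120:220,330:440],(400,364)),cv2.resize(D["top"]["p"][155:255,300:400],(364,364))]))
E
```

```text
greentop [309 170  30  56 645] [ 467. -369.   -4.] [ 615. -295.   84.]
 block 137 [ 595.6 -349.9   75.2]  all [ 543.7 -331.4   35.1]  extents hi [ 578. -369.   60.] [ 615. -331.   84.]
((542.0404052734375, -330.5082092285156), (33.24311065673828, 150.27342224121094), 70.7270736694336)
greenscene [211 229  26  49 812] [ 473. -649.    1.] [1240. -294.  713.]
 block 304 [ 606.9 -355.2   75.4]  all [ 589.6 -350.6   47.9]  extents hi [ 580. -649.   60.] [1240. -333.  713.]
((863.06298828125, -467.1498107910156), (41.747833251953125, 836.0146484375), 67.0923843383789)
orangetop [299 230  17  56 668] [ 222. -311.   -2.] [ 446. -220. 1430.]
 block 149 [ 428.3 -293.8   50.4]  all [ 369.8 -291.5   25.6]  extents hi [ 222. -311.   41.] [ 446. -220. 1430.]
((328.2101745605469, -281.208984375), (63.299720764160156, 237.0273895263672), 75.04904174804688)
orangescene [185 188  38  37 718] [ 292. -649.    1.] [1240. -274.  713.]
 block 208 [ 436.7 -299.8   50.4]  all [ 403.4 -299.6   25.8]  extents hi [ 412. -649.   40.] [1240. -279.  713.]
((774.8826293945312, -439.6497497558594), (77.60672760009766, 1017.1956176757812), 70.1205825805664)
blackscene [ 315  126   96   73 2776] [ 365. -649.   24.] [1240.  168.  713.]
1587 [542.76830709  91.49786445  36.84853031]
((485.70611572265625, 106.66926574707031), (243.77578735351562, 118.96251678466797), 0.8425338268280029)
blacktop [ 142  172   48   49 1874] [ 222. -220.   27.] [ 600.  172. 1430.]
1340 [540.46013575 110.33162798  36.37954257]
((530.5650634765625, 112.48395538330078), (139.697998046875, 117.00346374511719), 1.055598258972168)
```

View pics/crop.png

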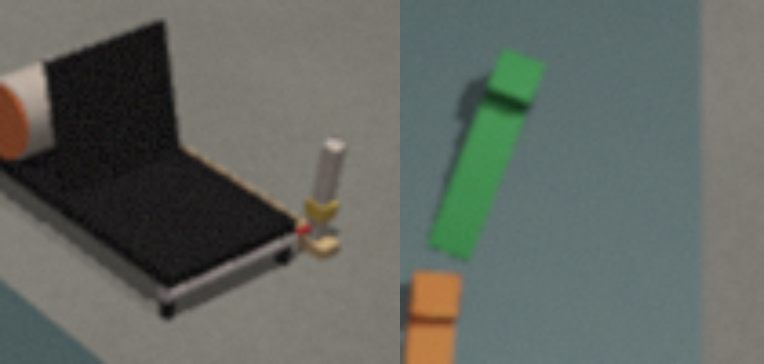

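The crop confirms the tall green wedge with its block at the far end, and the orange one just beyond its thin tip. The red pointer is below the yellow band. Now I move above the grip block.

Request:
{"api": "step_arm", "payload": {
  "series": [24.3,-48.7,0,-0.047,0,24.3,-48.7,0,0,0,24.3,-48.7,0,0,0,24.3,-48.7,0,0,0,24.3,-48.7,0,0,0,24.3,-48.7,0,0,0,24.3,-48.7,0,0,0,24.3,-48.7,0,0,0,24.3,-48.7,0,0,0,24.3,-48.7,0,0,0,24.3,-48.7,0,0,0,24.3,-48.7,0,0,0,24.3,-48.7,0,0,0,24.3,-48.7,0,0,0,24.3,-48.7,0,0,0,24.3,-48.7,0,0,0,24.3,-48.7,0,0,0,24.3,-48.7,0,0,0,0,0,0,0,0],
  "squeeze": 25
}}

```text
clock: 2.48
eef_pos: [596.1, -352.6, 227.6]
eef_rot: [3.141, -0.003, 2.799]
wrist_force: [-0.6, -0.0, 0.0]
finger_gap: 94.2
finger_force: 0.0
```

```bash
python3 - <<'E'
from h import *
s=manip.read_state();i=manip.camera_info("wrist"); p,d=manip.camera("wrist"); cv2.imwrite("pics/w1.png",p)
print(s["eef_pos"],s["eef_rot"],s["joints"],i["eye"])
h=cv2.cvtColor(p,cv2.COLOR_BGR2HSV); m=(h[...,0]>=50)&(h[...,0]<=75)&(h[...,1]>100)&(h[...,2]>40)&(d>0)
v,u=np.where(m);P=pts(i,np.c_[u,v],d); t=P[np.abs(P[:,2]-75)<4]; print(len(P),len(t))
print(cv2.minAreaRect(t[:,:2].astype(np.float32)),cv2.minAreaRect(P[:,:2].astype(np.float32)), np.median(t,0))
E
```

```text
[ 596.11931329 -352.64914375  227.55807705] [ 3.14099816e+00 -3.10487228e-03  2.79919133e+00] [-5.87006857e-01  6.36130793e-01  1.04343067e+00 -1.76104900e-04
  1.46518761e+00 -1.81538210e+00] [ 517.51656827 -324.53655503  382.29506043]
5605 1266
((599.117431640625, -352.39697265625), (35.52640914916992, 33.407039642333984), 71.28714752197266) ((543.2742919921875, -332.8652038574219), (35.71138381958008, 151.97557067871094), 70.70563507080078) [ 598.32422837 -352.12713298   75.21465105]
```

Request:
{"api": "step_arm", "payload": {
  "series": [3,0,-38,0,0,0,0,-38,0,0,0,0,-38,0,0,0,0,-30,0,0,0,0,-16,0,0,0,0,-3,0,0,0,0,0,0,0,0,0,0,0,1,0,0,0,0,1,0,0,0,0,1,0,0,0,0,1,0,0,0,0,1,0,0,0,0,1],
  "squeeze": 25
}}

```text
clock: 4.15
eef_pos: [599.2, -350.2, 67.5]
eef_rot: [-3.141, 0.0, 2.802]
wrist_force: [-0.5, -2.3, 1.0]
finger_gap: 37.5
finger_force: 1.3
```

Request:
{"api": "step_arm", "payload": {
  "series": [0,0,0,0,1,0,0,0,0,1,0,0,20,0,1,0,0,50,0,1,0,0,50,0,1,15,46,0,0.0357,1,15,46,0,0.0357,1,15,46,0,0.0357,1,15,46,0,0.0357,1,15,46,0,0.0357,1,15,46,0,0.0357,1,15,46,0,0.0357,1,15,46,0,0.0357,1,15,46,0,0.0357,1,15,46,0,0.0357,1,0,0,0,0,1,0,0,0,0,1],
  "squeeze": 25
}}

```text
clock: 6.28
eef_pos: [749.0, 109.8, 188.0]
eef_rot: [-3.142, -0.0, -3.124]
wrist_force: [-0.2, 0.1, -3.2]
finger_gap: 35.9
finger_force: 25.0
```

```bash
python3 - <<'E'
from h import *
s=manip.read_state();i=manip.camera_info("wrist"); p,d=manip.camera("wrist"); cv2.imwrite("pics/w2.png",p); np.savez("w2",p=p,d=d)
print(s["eef_pos"],s["eef_rot"],s["finger_gap"],s["finger_force"],i["eye"])
q,_=manip.camera("scene"); cv2.imwrite("pics/s2.png",q)
h=cv2.cvtColor(p,cv2.COLOR_BGR2HSV); m=(h[...,0]>=50)&(h[...,0]<=75)&(h[...,1]>100)&(h[...,2]>40)&(d>0)
v,u=np.where(m);P=pts(i,np.c_[u,v],d); print("green",cv2.minAreaRect(P[:,:2].astype(np.float32)),P.min(0),P.max(0))
v,u=np.where((p.max(2)<45)&(d>0));P=pts(i,np.c_[u,v],d);k=(P[:,2]>20)&(P[:,2]<36)
P=P[k]; print("board",len(P),cv2.minAreaRect(P[:,:2].astype(np.float32)),P.min(0),P.max(0))
E
```

```text
[748.97574841 109.79540444 188.02919174] [-3.14151544e+00 -2.34986750e-05 -3.12439728e+00] 35.87280515819597 24.983959780074656 [665.07485939 108.43820639 342.48711861]
green ((680.1934814453125, 104.9957275390625), (54.77479553222656, 173.51422119140625), 89.69499206542969) [593.54377416  78.00561025   0.73746413] [767.04418604 132.78646135 198.069758  ]
board 800 ((593.0230102539062, 112.77581787109375), (24.474109649658203, 118.84368896484375), 1.213122844696045) [579.53061674  53.12535227  29.81580375] [606.29237918 172.03539935  35.9998098 ]
```

View pics/w2.png

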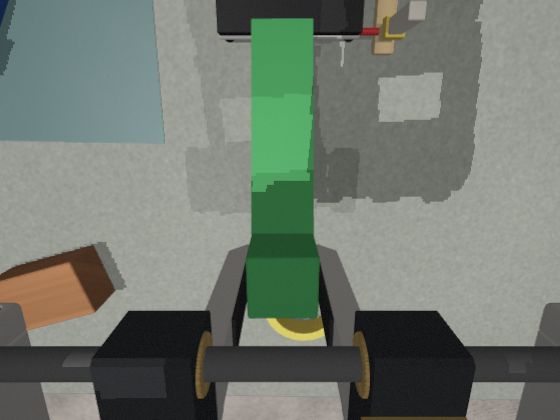

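The wrist view shows the wedge held straight, with its thin tip at about (282,20). The board edge is at row ~37, the red pointer at (370,31), the yellow band at (390,36), and the tape roll beyond the block at (300,325). I'll check the tape clearance and the bar position.

```bash
python3 - <<'E'
from h import *
i=manip.camera_info("wrist"); D=np.load("w2.npz");p,d=D["p"],D["d"]
h=cv2.cvtColor(p,cv2.COLOR_BGR2HSV)
it=manip.camera_info("top");T=np.load("top0.npz");ht=cv2.cvtColor(T["p"],cv2.COLOR_BGR2HSV)
m=(ht[...,0]>18)&(ht[...,0]<35)&(ht[...,1]>120);m[:60]=0;m[120:]=0;m[:,:140]=0;m[:,200:]=0
v,u=np.where(m);P=pts(it,np.c_[u,v],T["d"]);print("tape",P.min(0),P.max(0))
m=((h[...,0]<6)|(h[...,0]>174))&(h[...,1]>150)&(d>0);m[80:]=0;m[:,:300]=0
v,u=np.where(m);P=pts(i,np.c_[u,v],d);print("ptr",np.median(P,0),P.min(0),P.max(0))
m=(h[...,0]>20)&(h[...,0]<32)&(h[...,1]>150)&(d>0);m[80:]=0;m[:,:300]=0
v,u=np.where(m);P=pts(i,np.c_[u,v],d);print("yel",np.median(P,0),P.min(0),P.max(0))
v=np.arange(20,60);print(np.c_[v,pts(i,np.c_[v*0+235,v],d)[:,[0,2]]].round()[8:30].tolist())
E
```

```text
tape [8.21693586e+02 9.09988467e+01 6.58182599e-01] [910.07445353 179.32619769  36.97713204]
ptr [600.13683571 181.12358404  23.07167376] [597.15005856 170.55341098  20.68627879] [604.05449235 188.44206265  37.05803907]
yel [602.36823427 190.42536293  36.15318865] [592.37219928 189.62390418  27.44073716] [607.74445988 204.13497403  41.80095286]
[[28.0, 602.0, 37.0], [29.0, 603.0, 36.0], [30.0, 604.0, 37.0], [31.0, 605.0, 37.0], [32.0, 605.0, 36.0], [33.0, 606.0, 36.0], [34.0, 606.0, 32.0], [35.0, 606.0, 29.0], [36.0, 606.0, 25.0], [37.0, 607.0, 25.0], [38.0, 607.0, 24.0], [39.0, 608.0, 21.0], [40.0, 605.0, 1.0], [41.0, 606.0, -0.0], [42.0, 606.0, -0.0], [43.0, 607.0, -0.0], [44.0, 609.0, 2.0], [45.0, 609.0, 0.0], [46.0, 610.0, 1.0], [47.0, 611.0, 1.0], [48.0, 612.0, 1.0], [49.0, 612.0, 0.0]]
```

Request:
{"api": "step_arm", "payload": {
  "series": [5,2,-40,0,1,0,0,-40,0,1,0,0,-25,0,1,0,0,-9,0,1,0,0,-3,0,1,0,0,-1,0,1,0,0,0,0,1]
}}

```text
clock: 7.25
eef_pos: [754.5, 112.0, 70.6]
eef_rot: [3.141, 0.001, -3.124]
wrist_force: [0.6, 0.7, -3.9]
finger_gap: 36.1
finger_force: 25.0
```

Request:
{"api": "step_arm", "payload": {
  "series": [0,0,-1,0,1,0,0,-1,0,1,0,0,-1,0,1,0,0,0,0,1]
}}

```text
clock: 7.75
eef_pos: [754.4, 112.0, 67.5]
eef_rot: [3.142, 0.001, -3.124]
wrist_force: [-1.3, -0.4, 5.4]
finger_gap: 35.8
finger_force: 25.0
```

Request:
{"api": "step_arm", "payload": {
  "series": [-7,0,0.3,0,1,-7,0,0,0,1,-7,0,0,0,1,-7,0,0,0,1,-5,0,0,0,1,0,0,0,0,1,0,0,0,0,1]
}}

```text
clock: 8.62
eef_pos: [720.7, 112.1, 67.5]
eef_rot: [3.142, -0.0, -3.124]
wrist_force: [-3.5, -0.6, 9.6]
finger_gap: 35.8
finger_force: 25.0
```

```bash
cat > m.py <<'E'
from h import *
import sys
i=manip.camera_info("scene");p,d=manip.camera("scene");c=cv2.resize(p[130:230,350:470],(720,600),interpolation=cv2.INTER_CUBIC);cv2.imwrite(f"pics/{sys.argv[1]}.png",c)
s=manip.read_state();print(s["eef_pos"],s["wrist_force"])
h=cv2.cvtColor(p,cv2.COLOR_BGR2HSV)
def f(n,m):
    m[:140]=0;m[215:]=0;m[:,:395]=0;m[:,435:]=0
    v,u=np.where(m);P=pts(i,np.c_[u,v],d) if len(u) else None
    if len(u): print(n,len(u),"rows",v.min(),v.max(),"cols",u.min(),u.max(),"mid",u.mean().round(1),v.mean().round(1),np.median(P,0).round(1),"z",np.sort(P[:,2])[[0,-1]].round(1))
f("red",((h[...,0]<6)|(h[...,0]>172))&(h[...,1]>130))
f("yel",(h[...,0]>20)&(h[...,0]<34)&(h[...,1]>130))
E
python3 m.py s3
```

```text
[720.68664768 112.05857604  67.46747868] [-1.64675981 -1.16795006  9.28233823]
```

View pics/s3.png

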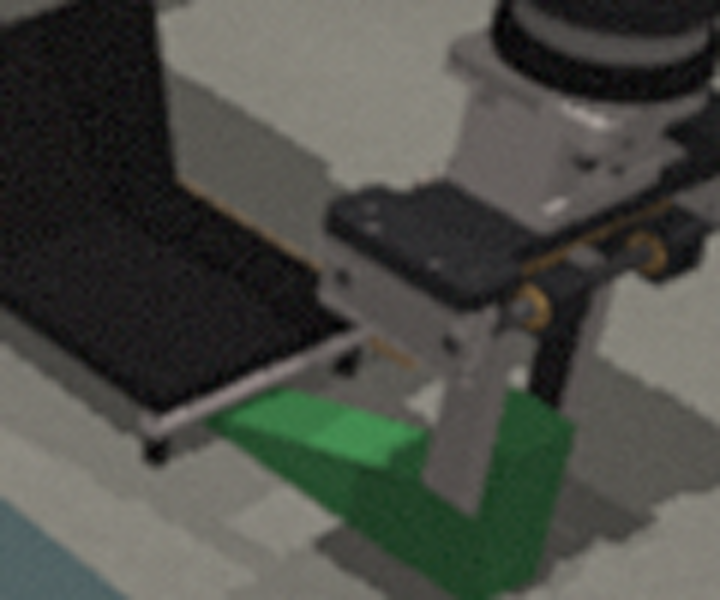

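The scene crop shows the wedge flat with its thin tip under the edge at about (220,415). The gripper hides the pointer. I'll get the band height from the first scene image and from the wrist camera.

```bash
cat > w.py <<'E'
from h import *
import sys
i=manip.camera_info("wrist");p,d=manip.camera("wrist");cv2.imwrite(f"pics/{sys.argv[1]}.png",p)
h=cv2.cvtColor(p,cv2.COLOR_BGR2HSV)
def f(n,m,i=i,d=d):
    v,u=np.where(m&(d>0))
    if len(u)<3: print(n,len(u));return
    P=pts(i,np.c_[u,v],d);k=np.abs(P[:,1]-185)<30;P=P[k&(np.abs(P[:,0]-601)<30)];print(n,len(P),"med",np.median(P,0).round(1),"z pct",np.percentile(P[:,2],[2,10,50,90,98]).round(1))
f("red",((h[...,0]<6)|(h[...,0]>172))&(h[...,1]>130)); f("yel",(h[...,0]>20)&(h[...,0]<32)&(h[...,1]>130))
# board height along top near edge
v,u=np.where((p.max(2)<60)&(d>0));P=pts(i,np.c_[u,v],d);k=(abs(P[:,0]-590)<8)&(abs(P[:,1]-112)<55)&(P[:,2]>25)&(P[:,2]<65);print("board top z",k.sum(),np.median(P[k,2]) if k.any() else "")
E
python3 w.py w3; python3 - <<'E'
from h import *
i=manip.camera_info("scene");D=np.load("scene0.npz");p,d=D["p"],D["d"];h=cv2.cvtColor(p,cv2.COLOR_BGR2HSV)
for n,m in(("red",((h[...,0]<8)|(h[...,0]>170))&(h[...,1]>90)),("yel",(h[...,0]>18)&(h[...,0]<34)&(h[...,1]>110))):
    m[:155]=0;m[200:]=0;m[:,:408]=0;m[:,428:]=0
    v,u=np.where(m);P=pts(i,np.c_[u,v],d);P=P[abs(P[:,0]-600)<40];print(n,np.c_[u,v].min(0),np.c_[u,v].max(0),np.median(P,0),np.percentile(P[:,2],[2,10,50,90,98]).round(1))
    print("columns z:",[(int(c),cast_z.round(1).tolist()) for c in np.unique(u) for cast_z in [pts(i,np.c_[u[u==c],v[u==c]],d)[:,2]]])
E
```

```text
red 304 med [599.9 183.1  22.6] z pct [20.7 21.4 22.6 23.8 35. ]
yel 724 med [602.2 191.4  37.9] z pct [28.3 30.1 37.9 40.1 40.7]
board top z 6240 36.27830913768035
red [411 181] [415 184] [601.23064914 185.45304113  23.64863085] [11.7 16.6 23.6 27.5 28.1]
columns z: [(411, [28.2]), (412, [23.5, 20.7]), (413, [25.0, 19.4, 10.5]), (414, [27.8, 24.6, 20.2]), (415, [23.8, 24.7, 16.3])]
yel [414 175] [422 180] [603.64641292 193.89428963  35.45582614] [27.3 29.9 35.5 39.3 39.9]
columns z: [(414, [37.8, 32.6, 33.7, 29.7]), (415, [38.3, 37.0, 33.9, 33.0, 25.1]), (416, [39.9, 39.3, 36.1, 33.3, 30.0]), (417, [39.2, 38.0, 35.5, 30.6, 29.5]), (418, [39.0, 36.4, 32.2, 28.1]), (419, [37.4, 35.6, 32.1, 30.5]), (420, [39.0, 37.9, 33.1, 31.7]), (421, [39.6, 40.0, 35.9, 32.7, 30.3]), (422, [39.0])]
```

View pics/w3.png

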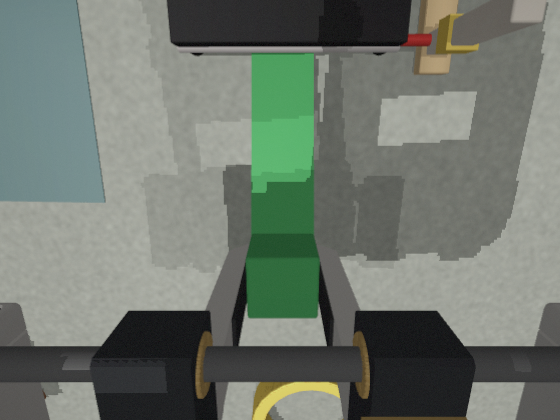

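The wrist view shows the ramp under the middle of the edge, the pointer at (418,40) and the yellow band at (455,33). The band's middle is at about z=34.5, so the board needs to rise about 14.5 mm. I'll slide in 52 mm, then check.

Request:
{"api": "step_arm", "payload": {
  "series": [-5,0,0,0,1,-5,0,0,0,1,-5,0,0,0,1,-5,0,0,0,1,-5,0,0,0,1,-5,0,0,0,1,-5,0,0,0,1,-5,0,0,0,1,-5,0,0,0,1,-5,0,0,0,1,-2,0,0,0,1,0,0,0,0,1,0,0,0,0,1]
}}

```text
clock: 10.35
eef_pos: [669.4, 112.0, 67.4]
eef_rot: [3.142, 0.002, -3.124]
wrist_force: [4.4, -0.7, 6.4]
finger_gap: 35.9
finger_force: 25.0
```

```bash
python3 w.py w4; python3 -c "
from h import *
s=manip.read_state();print(s['clock'],s['eef_pos'],s['wrist_force'],s['finger_gap'])"
```

```text
red 233 med [599.1 183.5  34. ] z pct [32.1 32.9 34.  35.1 47.3]
yel 299 med [595.9 191.2  36. ] z pct [28.4 30.1 36.  39.6 40.3]
board top z 3357 46.938060694268444
10.4 [669.35651274 112.01037764  67.4491062 ] [ 4.30756122 -0.7627211   5.81779773] 35.97448145410243
```

Request:
{"api": "step_arm", "payload": {
  "series": [-5,0,0,0,1,-5,0,0,0,1,0,0,0.5,0,1,0,0,0,0,1,0,0,0,0,0.6,0,0,0,0,0.5,0,0,0,0,0.3,0,0,0,0,0.3,0,0,0,0,0.3,0,0,0,0,0.3,0,0,20,0,0.3,0,0,40,0,0.3,0,0,50,0,0.3,0,0,50,0,0.3,20,-50,30,0,0.3,20,-50,0,0,0.3,0,-60,0,0,0.3,0,-60,0,0,0.3,0,0,0,0,0.3]
}}

```text
clock: 12.78
eef_pos: [698.6, -112.3, 258.5]
eef_rot: [-3.141, 0.001, -3.129]
wrist_force: [0.3, 0.8, -0.3]
finger_gap: 65.7
finger_force: 0.0
```

```bash
python3 w.py w5; python3 m.py s5; python3 - <<'E'
from h import *
i=manip.camera_info("top");p,d=manip.camera("top");h=cv2.cvtColor(p,cv2.COLOR_BGR2HSV)
for n,a,b,c0,c1 in(("green",50,75,130,210),("orange",5,14,290,330)):
    m=(h[...,0]>=a)&(h[...,0]<=b)&(h[...,1]>120)&(h[...,2]>50);m[:120]=0;m[300:]=0;m[:,:c0]=0;m[:,c1:]=0
    v,u=np.where(m&(d>0));P=pts(i,np.c_[u,v],d);print(n,len(P),cv2.minAreaRect(P[:,:2].astype(np.float32)),np.median(P[P[:,2]>45],0),P[:,2].max())
E
```

```text
[ 699.05687725 -108.10800668  258.4120683 ] [ 0.12241895 -0.26275956 -0.54649713]
red 8 rows 177 179 cols 412 415 mid 413.8 178.0 [601.3 182.7  38.1] z [31.9 44. ]
yel 14 rows 175 179 cols 415 422 mid 419.1 177.4 [606.3 196.3  37.3] z [31.6 39.7]
green 58 ((579.67333984375, 69.22416687011719), (216.7399139404297, 27.907421112060547), 31.274425506591797) [659.96079557 118.62619752  75.40999631] 555.2510380334509
orange 671 ((370.315673828125, -292.018798828125), (34.989200592041016, 152.12655639648438), 87.7226791381836) [ 428.28128253 -293.72610791   50.42952573] 56.77985494648192
  return _methods._mean(a, axis=axis, dtype=dtype,
  ret = um.true_divide(
Traceback (most recent call last):
  File "w.py", line 9, in <module>
    f("red",((h[...,0]<6)|(h[...,0]>172))&(h[...,1]>130)); f("yel",(h[...,0]>20)&(h[...,0]<32)&(h[...,1]>130))
    ~^^^^^^^^^^^^^^^^^^^^^^^^^^^^^^^^^^^^^^^^^^^^^^^^^^^^
  File "w.py", line 8, in f
    P=pts(i,np.c_[u,v],d);k=np.abs(P[:,1]-185)<30;P=P[k&(np.abs(P[:,0]-601)<30)];print(n,len(P),"med",np.median(P,0).round(1),"z pct",np.percentile(P[:,2],[2,10,50,90,98]).round(1))
                                                                                                                                      ~~~~~~~~~~~~~^^^^^^^^^^^^^^^^^^^^^^^^
IndexError: index -1 is out of bounds for axis 0 with size 0
```

View pics/s5.png

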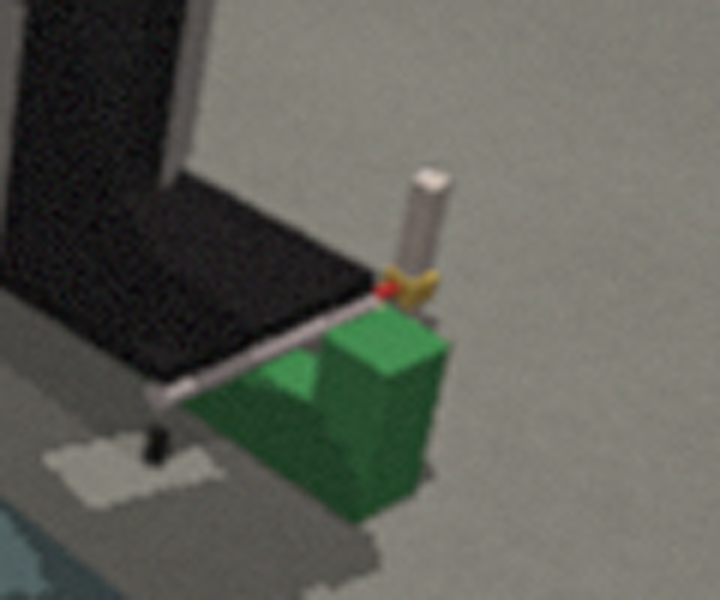

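The scene crop shows the red pointer at (387,290), level with the yellow band at (412,288). The board rests on the flat wedge, the arm is clear, and orange hasn't moved.

```bash
python3 -c "
from cell import manip
print(manip.sign_off())"
```

```text
the job is handed in; nothing more can be done
None
```

The job is handed in (result not shown): the board rests on the green wedge with its red pointer level with the yellow band by the last picture, the orange wedge is unmoved, and the arm is clear.

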